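Put the sealing wax on to melt

ROBOT

A 6-joint arm with a two-finger parallel gripper is mounted at the origin on the work surface. World frame = base frame: x ahead of the robot, y to its left, z up, the work surface at z = 0. Lengths are in mm, angles in rad, forces in N, time in s.
With the tool pointing down it reaches from about 400 to 925 mm from the base axis. Payload 12.5 kg.
Tool frame: the origin (TCP) lies at the very end of the fingers, on their centre line; the grasp point (between the pads) lies 19 mm behind it; z points along the fingers, x is the direction in which the jaws open and shut, and the axes are right-handed (so a half turn about z gives the same grasp; the last joint's range is limited). The gripper opens to 95 mm and grips with 3 to 60 N. Pads are 20 mm wide; open, the fingers measure 119 mm over their backs; the gripper's body (75 mm by 180 mm) begins 59 mm behind the grasp point.
Start: joints at [-1.337, 0.491, 1.559, -0, 1.092, -0.106], TCP at [208.335, -589.274, 214.661] pointing down, gripper open.
Joint ranges: [-3.1, 3.1], [-0.84, 2.19], [0.05, 2.79], [-1.13, 4.28], [0.06, 2.93], [-2.69, 2.69]. Speed limits (rad/s): [2.22, 2.22, 2.79, 3.14, 3.14, 3.14].

INTERFACE

Orientations are given as [roll, pitch, yaw] about the fixed x, y, z axes, in that order (R = Rz(yaw) Ry(pitch) Rx(roll)).
In Python, from cell import state, viewer, ticket, look_for, regions_of gives the robot as it stands.
- The arm moves only by the shell command python3 -m inch 'ROWS'. ROWS is JSON, a list of rows, each a list of 7 numbers: the turn, a rotation vector about the world's x, y, z in degrees, then the shift along the world's x, y, z in mm, then the opening, from -1 (shut) to 1 (fully open). In form: [[rx, ry, rz, tx, ty, tz, hand], ...]. A call has 1 to 10 rows; each row shifts and turns the commanded pose from where the row before left it; what a row does not reach is not made up. A row lasts 1/10 s, in which the tool goes at most 50 mm and 8.59 degrees, less where a joint would pass 70% of its speed; a pose out of reach is approached as far as the arm can. A call with a gripper value outside its range is refused whole. The fingers move at their own pace and stop on an object; the grip force is fixed at half the most. Time passes only in rows, so rows that do not move let the fingers close. It gives the time, the measured TCP pose, the force and the opening at its end, in the units of the state.
- state(): the state, without advancing time (a new reading comes with each control period).
- viewer.read_camera(name): name is "scene" or "top" or "wrist"; returns a dict with "color" (384x512x3 uint8, red, green, blue), "depth" (384x512 float32, mm along the optical axis (not along the pixel's ray), 0 where there is no reading), "fx", "fy", "cx", "cy" (pixels), "dist_coeffs" ([k1, k2, p1, p2, k3] as OpenCV has them; the pictures are not rectified), "position" and "orientation" of the camera in the world. Camera axes: x right, y down, z forward; pixel columns grow to the right and rows downward; lengths in mm; the calibration is good to about 2 mm. A picture is of the moment at which its call begins.
- ticket.job_done(): hands the job in, once; it reports no verdict.
Trained networks look in the newest picture that a camera, given by its name, has taken for a name from the list of things; names that differ only in an ending like _2 or _b are one class to them, and where a whole thing is asked for, a point or a joint stands for the part that bears it (a point fixed in the world has none). Each returns a list of dicts, best first, with "score" (0 to 1); they miss things now and then, are a little off and sometimes report something else, mostly with a low value. They report only what shows in the picture. A call takes as long as a camera call.
- look_for(name, camera): "box" ([left, top, right, bottom] as shares, 0 to 1, of the picture: columns of its width, rows of its height, round what is visible of it).
- regions_of(name, camera): "pixels" (384x512 bool, what is visible of it) and "box" ([left, top, right, bottom] as shares, 0 to 1, of the picture: columns of its width, rows of its height, round what is visible of it).
The state is a dict: "t": time; "joints": joint angles; "qvel": joint speeds; "tau": joint torques, N m; "eef_pos": TCP position; "tcp_rot": TCP orientation; "ft_force": force on the tool from outside, world axes, zero at the start; "moment": the same for the moment, N m; "opening": opening from 0.0 (shut) to 1.0 (fully open).
Only numpy, scipy, OpenCV 4.12 (cv2) and the standard library are available. Lean on these libraries where they do the work, as an engineer would, in place of code of your own. Each camera call takes 0.05 s, during which the arm holds its last target. There are 200 camera calls.

TASK

Put the sealing wax on to melt: turn the hot plate's dial to heat step 8, which is eight clicks clockwise from its off stop, and take the brass-ended stirring rod out of the wooden pen block and leave it standing brass end down in the wax pot. The pot stays upright in the middle of the plate, the brush and the pen stay in the block, and nothing else on the table is shifted.

Things in the scene. Friction and masses are not known exactly. Their poses are not given: they have to be found in the camera images.
- hotplate: Fixed white craft hot plate, 230 deep (x) by 180 wide (y). Origin under its middle on the table, x to its back, z up; its front faces about -x. Housing top 61 above the table, on it a round dark plate 140 in diameter, top 71. In front the housing is a panel that slopes down to the front at 20 degrees, from 61 high at x = -30 to 30 high at x = -115.
- fascia: The sloped panel, origin as point dial_axis. Printed round the dial: 11 black ticks for steps 0 (off) to 10, 30 degrees apart, long ones at 0, 5 and 10, a dot at 0. The pilot lamp and rocker switch, 95 to the left (+y), need no touching. The panel is clear of other things for 40 round the dial's axis.
- dial_axis (a point): Where the dial's axis leaves the panel surface (fixed; x = -72, y = -35, z = 46 in the hot plate's frame). z is the panel's outward normal and the dial's axis, leaning 20 degrees from vertical to the front; x points straight up the slope, y left along the panel.
- dial: Black fluted round knob on the panel, 40 in diameter, straight-sided, from 2 to 36 above the panel along its axis; grip it across any diameter with the fingers along the axis. Origin at dial_axis, z outward, x towards its pointer. Starts at any of steps 0 to 3; 11 steps, a stop at each end; clockwise seen from in front is up.
- dial_grip (a point): On the dial's axis, 28 above the panel, a good height to grip. A sprung ball clicks into a notch at each step: about 0.15 N m to leave a notch, fading to nothing half way, then the knob is drawn into the next; let go between steps it snaps to the nearer. Eight clicks are 240 degrees: most wrists must let go and grip again.
- dial_mark (a point): Outer end of the white pointer line on the knob's top, 18 from the axis, 36 above the panel; turns with the knob. In the frame of dial_axis its angle from x, anticlockwise positive, is 150 degrees minus 30 per step: step 0 points down to the left, 5 straight up the slope, 8 straight right (-y), 10 down to the right.
- rod: Loose stirring rod, 180 long, about 56 g, upright in one of the block's three holes (which one varies): brass rod 10 in diameter with a 12 ball end below, turned pale wooden handle 13 in diameter over its upper 88. Origin at the ball's lowest point, z along the rod to the handle's top; centre of mass about 60 above the origin. It may lean up to 5 degrees in its hole.
- rod_grip (a point): On the rod's axis, in the middle of the handle's upper part: 150 above the ball end, 30 below the top.
- rod_end (a point): The lowest point of the rod's brass ball end.
- block: Fixed wooden pen block, 60 (x) by 180 (y) by 60 high, origin under its middle. Three upright holes 15 in diameter and 45 deep (floor 15 above the table) at y = -55, 0 and 55; grip a tool with the fingers on its +x and -x sides, as its neighbours stand 55 away along y.
- pot: Loose steel wax pot on the hot plate, about 350 g, cylinder 72 in outer diameter, wall 3, 80 high, its rim thus 151 above the table; open on top, a bent handle on its +y side that reaches 70 from the axis. Origin at the centre of its underside. Three fixed chunks of hard wax lie on its floor, tops about 15 above the underside.
- pot_in (a point): On the pot's axis, 15 above its underside, at the top of the wax chunks.
- plate_top (a point): Centre of the heating plate's top face, at x = 42 in the hot plate's frame, 71 above the table; the pot starts within 8 of it.
- brush: Loose brush, 168 long, dark handle 10 in diameter, bristles upward, in another hole of the block; stays there.
- pen: Loose dip-pen holder, 161 long, dark, 12 at its widest, steel nib upward, in the remaining hole; stays there.
- ink_bowl: Loose glass ink bowl, 72 in diameter, 32 high, behind, between the hot plate and the block. Not to be moved.
- ink_bottle: Loose ink bottle, 52 in diameter, 62 high, behind the block. Not to be moved.
- seal: Loose brass seal stamp, 30 in diameter, 72 high, standing in front. Not to be moved.
- wax_bar: Loose bar of wax, 90 by 22 by 14, lying in front. Not to be moved.
- bone_folder: Loose bone folder, 150 by 22 by 5, lying in front of the hot plate. Not to be moved.
- wax_tin: Loose closed metal tin, 64 in diameter, 50 high, between the hot plate and the block. Not to be moved.

How it is judged:
By the outcome, as a careful person would: the job done as asked, in the order asked, and still so for the second after the job is handed in, with the robot touching nothing.
It also fails if it takes over 72 s, if anything falls off the work surface, if the arm or the gripper's body presses on something with over 40 N, if the wrist force passes 120 N, or if a joint passes its speed limit or range.

## Working session

There is one attempt and no reset: what is moved stays moved. The work goes in short steps, Python scripts to look and compute and a shell command to move; the robot and the scene stay as the last step left them, time stands still between calls to the robot, and variables do not carry over. Pictures are saved under pics/ and viewed, on a budget of 10 in all, crops included, one or two more only if the job needs it, and the job is handed in when it is done.

```bash
ls; mkdir -p pics; cat > h.py <<'E'
import numpy as np, cv2
from cell import state, viewer, ticket, look_for, regions_of
from scipy.spatial.transform import Rotation as Ro
def Rm(o):
    o=np.array(o,float)
    if o.shape==(3,3): return o
    if o.size==4: return Ro.from_quat(o).as_matrix()
    return Ro.from_euler('xyz',o).as_matrix()
def pts(im,mask=None):
    "world points of masked pixels"
    d=im['depth']; m=(d>0) if mask is None else (mask&(d>0))
    v,u=np.nonzero(m); K=np.array([[im['fx'],0,im['cx']],[0,im['fy'],im['cy']],[0,0,1.]])
    n=cv2.undistortPoints(np.stack([u,v],1).astype(float)[:,None],K,np.array(im['dist_coeffs'],float))[:,0]
    z=d[v,u]; c=np.c_[n*z[:,None],z]
    return c@Rm(im['orientation']).T+np.array(im['position']),u,v
def proj(im,P):
    R=Rm(im['orientation']);K=np.array([[im['fx'],0,im['cx']],[0,im['fy'],im['cy']],[0,0,1.]])
    rv=cv2.Rodrigues(R.T)[0]; t=-R.T@np.array(im['position'])
    return cv2.projectPoints(np.array(P,float).reshape(-1,3),rv,t,K,np.array(im['dist_coeffs'],float))[0][:,0]
def save(im,name,box=None,s=1):
    a=im['color'][...,::-1]
    if box: a=a[box[1]:box[3],box[0]:box[2]]
    cv2.imwrite('pics/'+name,cv2.resize(a,None,fx=s,fy=s,interpolation=cv2.INTER_CUBIC))
E
python3 - <<'E'
from h import *
s=state(); print(s)
for c in ['scene','top']:
    im=viewer.read_camera(c); save(im,c+'0.png',s=1.5); print(c,im['position'],im['orientation'],im['fx'])
    for n in ['hotplate','dial','dial_mark','rod','block','pot','brush','pen','ink_bowl','wax_tin','seal','ink_bottle']:
        r=regions_of(n,c)
        if r:
            P,u,v=pts(im,r[0]['pixels'])
            if len(P): print(n,round(r[0]['score'],2),[round(x,3) for x in r[0]['box']],np.median(P,0).round(),P.min(0).round(),P.max(0).round())
E
```

```text
pics
{'t': 0.0, 'joints': array([-1.33656518e+00,  4.91566230e-01,  1.55945584e+00, -2.52527776e-05,
        1.09169179e+00, -1.05648654e-01]), 'qvel': array([ 0.00027987, -0.00038292, -0.00059738, -0.00055083,  0.0018944 ,
       -0.00157084]), 'tau': array([-1.96710812e-04, -6.12643790e+01, -2.58175117e+01,  6.92507531e-02,
        4.82877425e-02, -8.75399064e-05]), 'eef_pos': array([ 208.28827744, -589.01115359,  214.05540149]), 'tcp_rot': array([-3.14149669e+00,  1.11732419e-03, -1.23090482e+00]), 'ft_force': array([ 0.97175117, -0.49554934,  0.61012351]), 'moment': array([0.07593092, 0.01670809, 0.01309088]), 'opening': 1.0055313942343274}
scene [887.9964209  570.57090835 632.84454078] [-2.28075659  0.00464083  2.57410079] 354.3634895272324
hotplate 0.79 [0.29, 0.344, 0.487, 0.522] [ 620. -157.   57.] [ 457. -320.    2.] [722. -97.  86.]
dial_mark 0.75 [0.392, 0.329, 0.421, 0.371] [ 527. -258.   74.] [ 449. -402.    0.] [ 545. -247.   86.]
rod 0.64 [0.632, 0.505, 0.661, 0.633] [499. 235. 139.] [429. 165.   2.] [503. 239. 196.]
block 0.75 [0.595, 0.596, 0.782, 0.778] [488. 297.  
[... 1127 characters left out ...]
78] [493. 230. 156.] [488. 226.  54.] [509. 246. 196.]
block 0.61 [0.285, 0.54, 0.411, 0.65] [473. 280.  59.] [421. 191.   2.] [535. 375. 188.]
pot 0.9 [0.649, 0.397, 0.728, 0.48] [ 631. -205.  104.] [ 593. -260.   67.] [ 670. -137.  156.]
brush 0.51 [0.277, 0.596, 0.311, 0.606] [458. 333. 141.] [454. 330.  57.] [464. 352. 184.]
pen 0.46 [0.324, 0.582, 0.349, 0.592] [475. 281. 116.] [470. 278.  57.] [487. 311. 174.]
ink_bowl 0.74 [0.465, 0.311, 0.507, 0.368] [764.  88.  13.] [724.  52.  -2.] [804. 122.  37.]
wax_tin 0.74 [0.462, 0.448, 0.51, 0.513] [598.  84.  48.] [570.  55.  -3.] [642. 115.  54.]
ink_bottle 0.78 [0.373, 0.354, 0.418, 0.42] [701. 224.  59.] [681. 200.  -4.] [751. 258.  66.]
```

```bash
python3 - <<'E'
from h import *
im=viewer.read_camera('top'); save(im,'t1.png',(270,110,420,260),5.3)
r=regions_of('hotplate','top')[0]['pixels']; P,u,v=pts(im,r)
print(cv2.minAreaRect(P[(P[:,2]>25)&(P[:,2]<75)][:,:2].astype(np.float32)))
A=P[(P[:,2]>30)&(P[:,2]<60)]
for k in range(5):
    c=np.linalg.lstsq(np.c_[A[:,:2],np.ones(len(A))],A[:,2],rcond=None)[0]; e=A[:,2]-np.c_[A[:,:2],np.ones(len(A))]@c; A=A[abs(e)<max(2,e.std()*2)]
print(c,len(A),'slope',np.degrees(np.arctan(np.hypot(*c[:2]))),'yaw',np.degrees(np.arctan2(c[1],c[0])))
P,u,v=pts(im)
# dial top, pot rim
D=P[(abs(P[:,0]-520)<40)&(abs(P[:,1]+263)<40)&(P[:,2]>68)]
print('dialtop',cv2.minEnclosingCircle(D[:,:2].astype(np.float32)),D.mean(0))
for nm in ['scene','top']:
    i2=viewer.read_camera(nm); Q,_,_=pts(i2); Q=Q[(abs(Q[:,0]-630)<60)&(abs(Q[:,1]+200)<60)&(Q[:,2]>143)&(Q[:,2]<158)]
    print(nm,'rim',len(Q),Q.min(0),Q.max(0),cv2.minEnclosingCircle(Q[:,:2].astype(np.float32)))
im=viewer.read_camera('scene'); save(im,'s1.png',(120,100,450,320),2.4)
# block rect
r=regions_of('block','scene')[0]['pixels']; P,u,v=pts(im,r); print('blk',cv2.minAreaRect(P[(P[:,2]>56)&(P[:,2]<64)][:,:2].astype(np.float32)))
i2=viewer.read_camera('top'); r=regions_of('block','top')[0]['pixels']; P,u,v=pts(i2,r); print('blk',cv2.minAreaRect(P[(P[:,2]>56)&(P[:,2]<64)][:,:2].astype(np.float32)))
# rod points by height
for nm,i in [('scene',im),('top',i2)]:
    Q,_,_=pts(i)
    for z in range(70,200,15):
        q=Q[(abs(Q[:,2]-z)<7)&(abs(Q[:,0]-497)<30)&(abs(Q[:,1]-232)<25)]
        if len(q):print(nm,z,len(q),q.mean(0).round(1))
E
```

```text
((520.7228393554688, -273.84222412109375), (44.0262336730957, 56.052978515625), 0.7493324875831604)
[  0.34106727   0.21815792 -74.11631537] 33 slope 22.0415508551368 yaw 32.60432721569453
dialtop ((518.3447875976562, -268.264404296875), 21.546415328979492) [ 518.05978893 -266.67622544   77.99878276]
scene rim 197 [ 593.53825258 -238.95284524  143.02587154] [ 663.99402332 -144.02324058  153.71329358] ((624.3428344726562, -191.488037109375), 48.13768005371094)
top rim 133 [ 594.0309182  -235.12677291  143.08496351] [ 663.7643658  -144.32213341  155.13255238] ((629.6128540039062, -189.28884887695312), 46.8442497253418)
blk ((476.9382019042969, 282.66741943359375), (63.60527038574219, 180.63705444335938), 20.295230865478516)
blk ((476.2771301269531, 283.8272705078125), (59.5540885925293, 177.40704345703125), 19.17328643798828)
scene 70 24 [497.8 233.4  70. ]
scene 85 25 [498.  233.4  84.8]
scene 100 20 [498.5 233.3  99.6]
scene 115 38 [499.2 233.9 114.8]
scene 130 32 [498.9 234.2 130. ]
scene 145 32 [498.5 234.1 145. ]
scene 160 34 [499.  234.3 160.1]
scene 175 41 [499.  233.8 175. ]
scene 190 50 [497.5 233.2 190.9]
top 70 7 [495.6 232.   67.9]
top 85 2 [491.5 229.7  86.2]
top 100 2 [488.5 232.9 106.5]
top 115 6 [492.4 229.3 112.8]
top 130 5 [494.1 228.4 132.8]
top 145 6 [490.4 230.2 145.7]
top 160 4 [492.9 228.4 160.1]
top 175 8 [491.3 229.8 174.9]
top 190 24 [493.7 232.8 191.3]
```

View pics/t1.png

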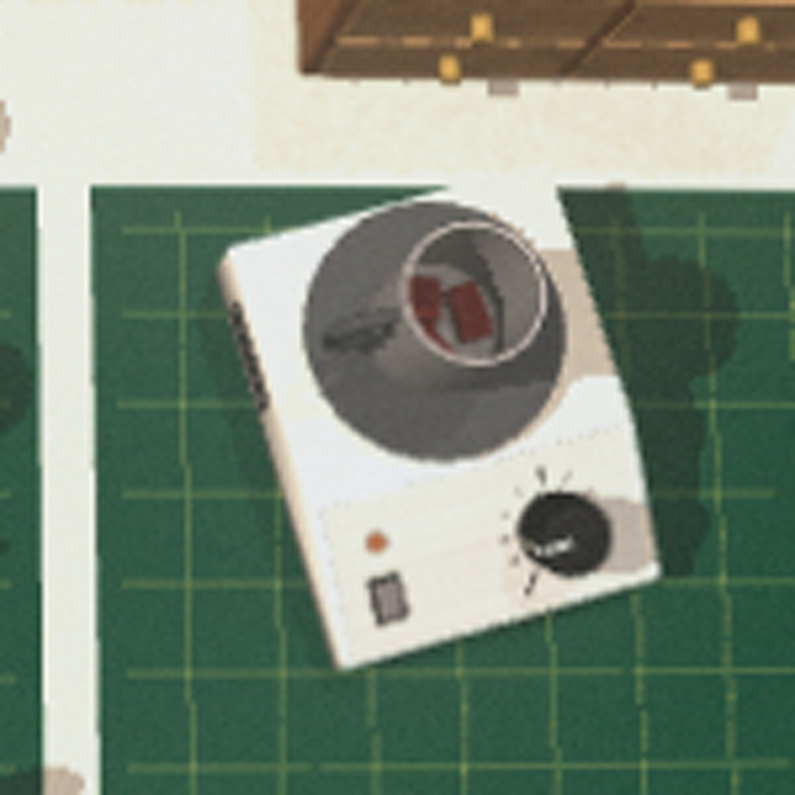

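View pics/s1.png

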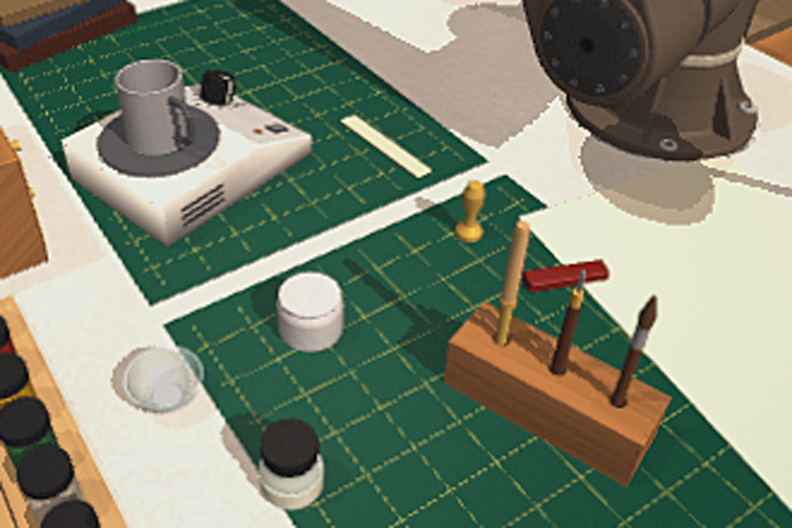

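The top crop shows the plate with yaw of about 16°. The dial is at about (565,533), with its pointer roughly leftwards (about step 2). The pot is inside the plate, back right. The scene crop shows the rod in the block's -y hole (520,280), and the pen and brush in the other two.

```bash
python3 - <<'E'
from h import *
from scipy.optimize import least_squares
im=viewer.read_camera('top')
px=np.array([[340,668],[660,575],[228,250],[435,332],[565,533]])/5.3+[270,110]
n=np.array([-np.sin(np.radians(20)),0,np.cos(np.radians(20))]); d0=np.array([-72,-35,46.])
M=np.array([[-115,90,30],[-115,-90,30],[115,90,61],[42,0,71],d0+36*n])
W=lambda p,M:M@Ro.from_euler('z',p[2]).as_matrix().T+[p[0],p[1],0]
f=lambda p:(proj(im,W(p,M))-px).ravel()
s=least_squares(f,[590,-220,.28],x_scale=[1,1,.01],loss='soft_l1'); print(s.x,np.degrees(s.x[2]),f(s.x).round(1))
np.save('hp.npy',s.x)
A=W(s.x,np.array([d0,d0+28*n,d0+36*n,[42,0,71]])); print(A.round(1))
# marks for each step, in crop px
X=np.array([np.cos(np.radians(20)),0,np.sin(np.radians(20))])
for k in range(5):
    a=np.radians(150-30*k); e=X*np.cos(a)+np.array([0,1,0])*np.sin(a)
    q=proj(im,W(s.x,np.array([d0+36*n+18*e,d0+30*e]))); print(k,((q-[270,110])*5.3).round())
print('pot xy in px check',((proj(im,[[629,-202,151]])-[270,110])*5.3).round())
w=viewer.read_camera('wrist'); T=Ro.from_euler('xyz',state()['tcp_rot']).as_matrix()
print('cam in tool',T.T@(np.array(w['position'])-state()['eef_pos']),(T.T@Rm(w['orientation'])).round(2))
E
```

```text
[ 5.86521085e+02 -2.12806748e+02  2.71286253e-01] 15.543557335122872 [ 0.4  0.1 -0.5  0.2 -0.4 -0.6 -0.5 -0.7  1.9  1.2]
[[ 526.5 -265.8   46. ]
 [ 517.3 -268.4   72.3]
 [ 514.7 -269.1   79.8]
 [ 627.  -201.6   71. ]]
0 [[564. 573.]
 [530. 577.]]
1 [[550. 564.]
 [507. 564.]]
2 [[542. 549.]
 [494. 539.]]
3 [[544. 531.]
 [496. 511.]]
4 [[553. 516.]
 [512. 485.]]
pot xy in px check [[475. 290.]]
cam in tool [   0.2889123   -67.64579421 -170.57510088] [[ 1.    0.   -0.  ]
 [ 0.    0.97  0.24]
 [ 0.   -0.24  0.97]]
```

```bash
python3 -m inch '[[0,0,8,16,18,0,1],[0,0,8,16,18,0,1],[0,0,8,16,18,0,1],[0,0,8,16,18,0,1],[0,0,8,16,18,0,1],[0,0,8,16,18,0,1],[0,0,8,16,18,0,1],[0,0,8,16,18,0,1],[0,0,8,16,18,0,1],[0,0,8,16,18,0,1]]'; python3 -m inch '[[0,0,8,16,18,0,1],[0,0,8,16,18,0,1],[0,0,8,16,18,0,1],[0,0,8,16,18,0,1],[0,0,8,16,18,0,1],[0,0,8,16,18,0,1],[0,0,8,20,23,0,1],[1.8,-6.4,0,0,0,-15,1],[1.8,-6.4,0,0,0,-15,1],[1.8,-6.5,0,0,0,-10,1]]'
python3 - <<'E'
from h import *
s=state(); print(s['t'],s['eef_pos'],s['joints'].round(2)); im=viewer.read_camera('wrist'); save(im,'w2.png',s=1.4)
r=regions_of('dial','wrist')
for q in r[:2]:
    P,u,v=pts(im,q['pixels']); T=P[P[:,2]>66]
    print(q['score'],np.round(q['box'],2),np.median(P,0),len(T)and(T.mean(0),cv2.minEnclosingCircle(T[:,:2].astype(np.float32))))
E
```

```text
t: 2.8
eef_pos: [368.9, -408.5, 214.8]
tcp_rot: [3.141, -0.0, 0.171]
ft_force: [0.2, -0.2, 0.7]
opening: 1.002
t: 3.8
eef_pos: [484.6, -278.1, 174.4]
tcp_rot: [2.865, -0.224, 1.174]
ft_force: [1.4, 0.2, -0.5]
opening: 1.001
3.8 [ 484.55762969 -278.0561685   174.44438617] [-0.79  0.38  1.93  0.48  0.7  -2.29]
```

View pics/w2.png

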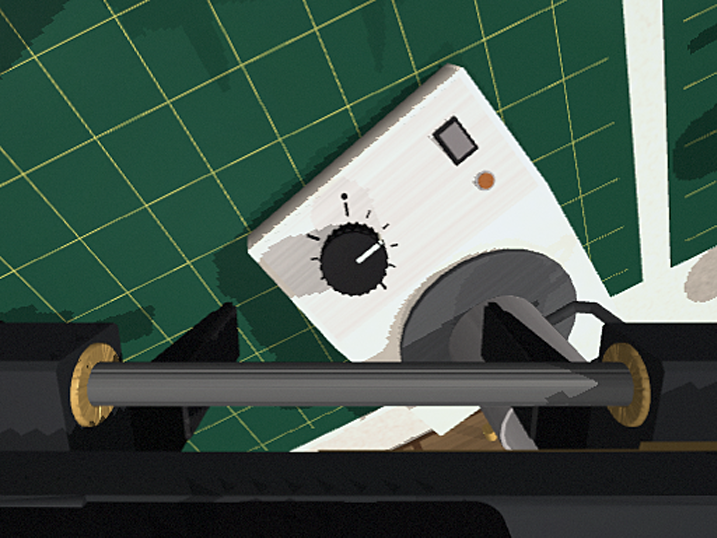

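The wrist view shows the dial at about (354,258), its pointer towards (382,242) and the off dot at (344,196). I'll check this against projections of the fitted model and refine it.

```bash
python3 - <<'E'
from h import *
im=viewer.read_camera('wrist'); p=np.load('hp.npy')
n=np.array([-np.sin(np.radians(20)),0,np.cos(np.radians(20))]); d0=np.array([-72,-35,46.])
X=np.array([np.cos(np.radians(20)),0,np.sin(np.radians(20))])
W=lambda M:np.atleast_2d(M)@Ro.from_euler('z',p[2]).as_matrix().T+[p[0],p[1],0]
print('axis top',proj(im,W(d0+36*n))*1.4)
for k in range(5):
    a=np.radians(150-30*k); e=X*np.cos(a)+np.array([0,1,0])*np.sin(a)
    print(k,(proj(im,W([d0+36*n+18*e,d0+27*e]))*1.4).round())
P,u,v=pts(im); L=(P-[p[0],p[1],0])@Ro.from_euler('z',p[2]).as_matrix()-d0
y=np.array([0,1,0]); L=np.c_[L@X,L[:,1],L@n]   # dial_axis frame
T=L[(np.hypot(L[:,0],L[:,1])<32)&(L[:,2]>30)&(L[:,2]<42)]
print(len(T),T.mean(0),cv2.minEnclosingCircle(T[:,:2].astype(np.float32)))
S=L[(np.hypot(L[:,0],L[:,1])<45)&(abs(L[:,2])<8)]; print('panel z',np.median(S[:,2]),np.polyfit(S[:,0],S[:,2],1),np.polyfit(S[:,1],S[:,2],1))
R=Ro.from_euler('xyz',state()['tcp_rot']).as_matrix(); Rh=Ro.from_euler('z',p[2]).as_matrix()
D=np.c_[X,y,n]; print('tool z in dial frame',D.T@Rh.T@R[:,2],'x',D.T@Rh.T@R[:,0])
c=np.append(T[:,:2].mean(0),0); 
for h in (9,120): print(h,(Rh@(d0+D@(c+[0,0,h]))+[p[0],p[1],0]-state()['eef_pos']).round(1))
E
```

```text
axis top [[359.15613064 267.05064991]]
0 [[354. 238.]
 [352. 215.]]
1 [[369. 239.]
 [373. 216.]]
2 [[382. 248.]
 [390. 228.]]
3 [[389. 262.]
 [399. 247.]]
4 [[387. 277.]
 [397. 267.]]
1820 [-2.44754853 -1.88815032 36.21401892] ((-1.4218907356262207, -2.6312007904052734), 21.372522354125977)
panel z 1.1750344088861748 [-0.00173127  1.17187205] [-6.49150707e-04  1.17846554e+00]
tool z in dial frame [-0.00191006  0.00151714 -0.99999702] x [ 6.46066578e-01  7.63281056e-01 -7.60276576e-05]
9 [  38.6    9.6 -120.6]
120 [  2.1  -0.6 -16.3]
```

```bash
python3 -m inch '[[0,0,0,2,0,-17,1],[0,0,0,12,3.2,-34,1],[0,0,0,12,3.2,-34,1],[0,0,0,12.6,3.2,-34.5,1],[0,0,0,0,0,0,1]]'; python3 -m inch '[[0,0,0,0,0,0,-1],[0,0,0,0,0,0,-1],[0,0,0,0,0,0,-1],[0,0,0,0,0,0,-1],[0,0,0,0,0,0,-1],[0,0,0,0,0,0,-1],[0,0,0,0,0,0,-1],[0,0,0,0,0,0,-1]]'
```

```text
t: 4.45
eef_pos: [523.6, -267.2, 52.2]
tcp_rot: [2.876, -0.224, 1.174]
ft_force: [-0.7, 0.4, 0.6]
opening: 1.003
t: 5.25
eef_pos: [522.8, -269.0, 55.2]
tcp_rot: [2.869, -0.222, 1.173]
ft_force: [-1.6, -1.6, 2.8]
opening: 0.416
```

```bash
for i in 1 2; do python3 -m inch '[[2.636,0.733,-7.518,0,0,0,-1],[2.636,0.733,-7.518,0,0,0,-1],[2.636,0.733,-7.518,0,0,0,-1],[2.636,0.733,-7.518,0,0,0,-1],[2.636,0.733,-7.518,0,0,0,-1],[2.636,0.733,-7.518,0,0,0,-1],[2.636,0.733,-7.518,0,0,0,-1],[2.636,0.733,-7.518,0,0,0,-1],[2.636,0.733,-7.518,0,0,0,-1],[2.636,0.733,-7.518,0,0,0,-1]]'; done; python3 -m inch '[[2.636,0.733,-7.518,0,0,0,-1],[2.636,0.733,-7.518,0,0,0,-1],[1.318,0.366,-3.759,0,0,0,-1],[0,0,0,0,0,0,-1]]'
python3 - <<'E'
from h import *
s=state(); print(s['joints'].round(2),s['moment'])
p=np.load('hp.npy');R=Ro.from_euler('xyz',s['tcp_rot']).as_matrix(); Rh=Ro.from_euler('z',p[2]).as_matrix()
t=np.radians(20);D=np.array([[np.cos(t),0,-np.sin(t)],[0,1,0],[np.sin(t),0,np.cos(t)]])
print('x_t in dial frame',D.T@Rh.T@R[:,0])
E
```

```text
t: 6.25
eef_pos: [523.3, -268.8, 55.4]
tcp_rot: [-2.96, -0.301, -0.287]
ft_force: [2.3, 1.1, 1.9]
opening: 0.417
t: 7.25
eef_pos: [523.6, -269.4, 55.5]
tcp_rot: [-2.812, 0.117, -1.636]
ft_force: [4.3, -1.8, 0.3]
opening: 0.413
t: 7.65
eef_pos: [523.6, -269.5, 55.5]
tcp_rot: [-2.869, 0.22, -1.97]
ft_force: [4.0, -4.0, -0.4]
opening: 0.415
[-0.72  0.6   1.96  0.68  0.47  0.68] [-0.69751228 -0.36471802 -0.31145008]
x_t in dial frame [-0.64465179 -0.76447333  0.00214212]
```

Turned 180°. Next: release, back off along the axis and look.

```bash
python3 -m inch '[[0,0,0,0,0,0,1],[0,0,0,0,0,0,1],[0,0,0,0,0,0,1],[0,0,0,0,0,0,1],[0,0,0,0,0,0,1],[0,0,0,-12,-3.2,34,1],[0,0,0,-12,-3.2,34,1],[0,0,0,-12,-3.2,34,1],[0,0,0,0,0,0,1]]'
python3 - <<'E'
from h import *
p=np.load('hp.npy'); s=state(); print(s['joints'].round(2))
n=np.array([-np.sin(np.radians(20)),0,np.cos(np.radians(20))]); d0=np.array([-72,-35,46.])
X=np.array([np.cos(np.radians(20)),0,np.sin(np.radians(20))])
W=lambda M:np.atleast_2d(M)@Ro.from_euler('z',p[2]).as_matrix().T+[p[0],p[1],0]
im=viewer.read_camera('wrist'); c=proj(im,W(d0+36*n))[0].round().astype(int); print(c)
x0,y0=max(c[0]-70,0),max(c[1]-70,0); save(im,'w3.png',(x0,y0,x0+140,y0+140),4)
for k in range(6,11):
    a=np.radians(150-30*k); e=X*np.cos(a)+np.array([0,1,0])*np.sin(a)
    print(k,((proj(im,W([d0+36*n,d0+36*n+18*e,d0+27*e]))-[x0,y0])*4).round().tolist())
E
```

```text
t: 8.55
eef_pos: [487.1, -279.5, 161.1]
tcp_rot: [-2.865, 0.219, -1.968]
ft_force: [0.5, 0.7, -1.0]
opening: 0.995
[-0.78  0.41  1.94  0.5   0.67  0.84]
[254 197]
6 [[279.0, 281.0], [263.0, 194.0], [258.0, 123.0]]
7 [[279.0, 281.0], [310.0, 198.0], [321.0, 128.0]]
8 [[279.0, 281.0], [348.0, 224.0], [372.0, 164.0]]
9 [[279.0, 281.0], [368.0, 265.0], [398.0, 219.0]]
10 [[279.0, 281.0], [363.0, 310.0], [391.0, 279.0]]
```

View pics/w3.png

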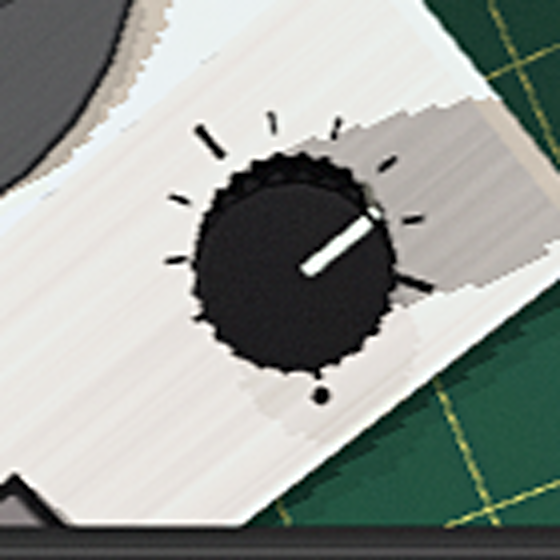

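The pointer at (378,212) lines up with the step 8 tick at (388,164), so the dial is at 8. On to the rod, stopping 60 mm short of it to look.

```bash
python3 -m inch '[[-1.8,6.4,0,0,0,30,1],[-1.8,6.4,0,0,0,30,1],[-1.8,6.5,0,0,0,30,1],[0,0,7.9,0.5,26.4,0,1],[0,0,7.9,0.5,26.4,0,1],[0,0,7.9,0.5,26.4,0,1],[0,0,7.9,0.5,26.4,0,1],[0,0,7.9,0.5,26.4,0,1],[0,0,7.9,0.5,26.4,0,1],[0,0,7.9,0.5,26.4,0,1]]'; python3 -m inch '[[0,0,7.9,0.5,26.4,0,1],[0,0,7.9,0.5,26.4,0,1],[0,0,7.9,0.5,26.4,0,1],[0,0,7.9,0.5,26.4,0,1],[0,0,7.9,0.5,26.4,0,1],[0,0,7.9,0.5,26.4,0,1],[0,0,7.9,0.5,26.4,0,1],[0,0,7.9,0.5,26.4,0,1],[0,0,7.9,0.5,26.4,0,1],[0,0,7.9,0.5,26.4,0,1]]'; python3 -m inch '[[0,0,0,0,0,0,1],[0,0,0,0,0,0,1]]'
python3 - <<'E'
from h import *
s=state(); print(s['joints'].round(2)); im=viewer.read_camera('wrist'); save(im,'w4.png',s=1.4)
P,u,v=pts(im)
for z in range(70,200,15):
    q=P[(abs(P[:,2]-z)<7)&(abs(P[:,0]-495)<30)&(abs(P[:,1]-231)<25)]
    if len(q):print(z,len(q),q.mean(0).round(1),q.min(0).round(),q.max(0).round())
B=P[(abs(P[:,2]-60)<3)&(P[:,1]>180)]; print(cv2.minAreaRect(B[:,:2].astype(np.float32)))
r=regions_of('pot','top'); 
E
```

```text
t: 9.6
eef_pos: [490.7, -91.4, 242.6]
tcp_rot: [-3.134, 0.01, -1.026]
ft_force: [0.2, 0.1, -0.8]
opening: 0.996
t: 10.6
eef_pos: [495.4, 172.6, 242.5]
tcp_rot: [-3.133, 0.01, 0.353]
ft_force: [0.1, -0.0, 0.2]
opening: 0.999
t: 10.8
eef_pos: [495.4, 171.5, 242.7]
tcp_rot: [-3.133, 0.01, 0.346]
ft_force: [0.3, -0.2, -0.4]
opening: 1.0
[ 0.2   0.32  1.76  0.01  1.07 -0.15]
70 2 [480.1 226.1  63.1] [477. 223.  63.] [483. 229.  63.]
115 30 [489.5 231.9 112.9] [487. 224. 109.] [496. 238. 121.]
130 13 [488.4 232.  130.3] [488. 227. 123.] [490. 236. 137.]
145 12 [488.5 232.  146.4] [488. 227. 139.] [491. 237. 152.]
160 14 [488.6 231.9 159.9] [488. 227. 155.] [492. 237. 166.]
175 14 [488.4 231.6 175.7] [488. 227. 169.] [490. 236. 180.]
190 302 [493.3 231.1 193.7] [488. 225. 183.] [500. 237. 197.]
((579.6063842773438, 273.1158447265625), (296.5307312011719, 158.42869567871094), 2.9121921062469482)
```

View pics/w4.png

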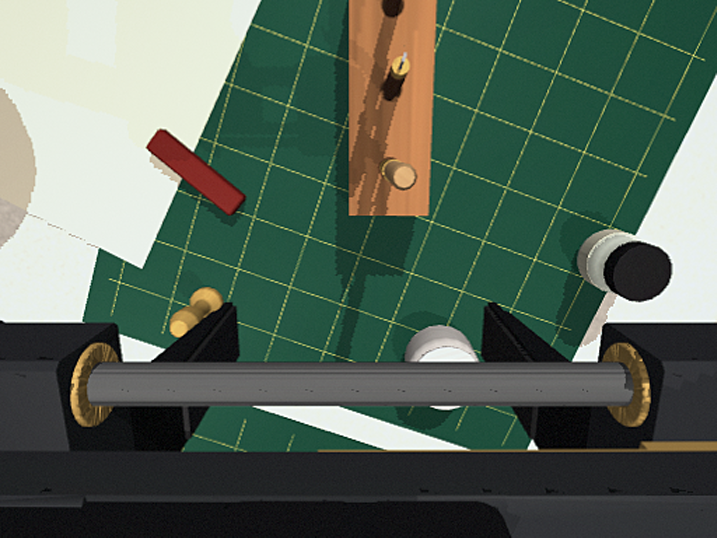

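The rod's top is at about (400,178), upright, and the jaws are square to the block. I'll go over it, down and grip.

```bash
python3 -m inch '[[0,0,0,-0.5,30,0,1],[0,0,0,-0.5,29.5,0,1],[0,0,0,0,0,-32,1],[0,0,0,0,0,-32,1],[0,0,0,0,0,-32,1],[0,0,0,0,0,0,1]]'; python3 -m inch '[[0,0,0,0,0,0,-1],[0,0,0,0,0,0,-1],[0,0,0,0,0,0,-1],[0,0,0,0,0,0,-1],[0,0,0,0,0,0,-1],[0,0,0,0,0,0,-1],[0,0,0,0,0,0,-1],[0,0,0,0,0,0,-1],[0,0,0,0,0,0,-1],[0,0,0,0,0,0,-1]]'
```

```text
t: 11.5
eef_pos: [493.3, 229.2, 144.7]
tcp_rot: [-3.133, 0.015, 0.344]
ft_force: [0.4, 0.2, 0.5]
opening: 1.002
t: 12.5
eef_pos: [494.8, 230.5, 147.8]
tcp_rot: [-3.134, 0.009, 0.346]
ft_force: [0.3, 0.3, -0.4]
opening: 0.215
```

```bash
python3 -m inch '[[0,0,0,0,0,0,-1],[0,0,0,0,0,0,-1],[0,0,0,0,0,0,-1],[0,0,0,0,0,0,-1],[0,0,0,0,0,0,-1]]'; python3 -m inch '[[0,0,0,0,0,20,-1],[0,0,0,0,0,35,-1],[0,0,0,0,0,35,-1],[0,0,0,0,0,35,-1],[0,0,0,0,0,40,-1],[0,0,0,0,0,0,-1],[0,0,0,0,0,0,-1]]'
python3 - <<'E'
from h import *
s=state(); print(s['eef_pos'])
for c in ['scene','top']:
    im=viewer.read_camera(c)
    if c=='scene': save(im,'s5.png',(180,60,440,260),3)
    P,u,v=pts(im)
    for z in range(165,300,15):
        q=P[(abs(P[:,2]-z)<7)&(abs(P[:,0]-494)<30)&(abs(P[:,1]-231)<28)]
        if len(q):print(c,z,len(q),q.mean(0).round(1))
    r=regions_of('pot',c)
    # rim circle in image: points 148-154
    q=P[(abs(P[:,0]-630)<55)&(abs(P[:,1]+203)<40)&(P[:,2]>144)&(P[:,2]<157)]
    from scipy.optimize import least_squares
    f=least_squares(lambda a:np.hypot(q[:,0]-a[0],q[:,1]-a[1])-34.5,[630,-203],loss='soft_l1'); print('rim',f.x,len(q),q[:,2].mean(),np.abs(f.fun).mean())
E
```

```text
t: 13.0
eef_pos: [494.8, 230.6, 147.9]
tcp_rot: [-3.134, 0.009, 0.346]
ft_force: [0.6, -0.2, -0.1]
opening: 0.133
t: 13.7
eef_pos: [494.7, 230.6, 313.1]
tcp_rot: [-3.134, 0.007, 0.346]
ft_force: [0.3, 0.8, 0.4]
opening: 0.129
[494.70654205 230.55152703 313.14127355]
scene 180 8 [497.3 233.4 185.4]
scene 195 35 [496.7 233.3 194.7]
scene 210 32 [496.7 232.9 209.6]
scene 225 34 [497.  233.3 224.8]
scene 240 35 [497.2 233.3 240.8]
scene 255 34 [497.1 233.3 255. ]
scene 270 41 [498.  233.7 270.7]
scene 285 55 [498.2 233.8 285.2]
rim [ 628.72123666 -201.36571226] 174 148.79360223000498 0.9969178969683113
rim [ 628.69123004 -200.78627275] 127 148.7827934673198 1.0343452727522806
```

View pics/s5.png

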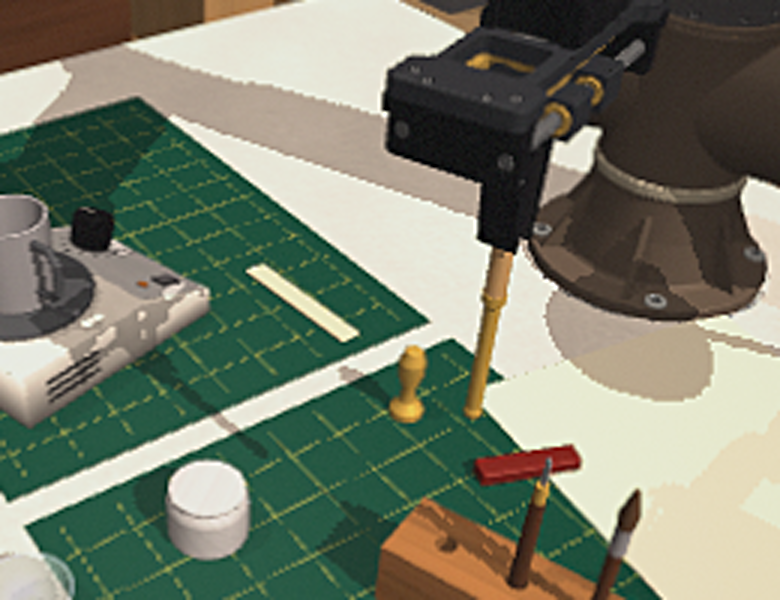

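The rod is out, hanging straight from the jaws with its ball at about (475,412). The pen and brush are still in the block. I'm carrying it over the pot with a slight lean, so it settles gently on the rim.

```bash
python3 -m inch '[[0,0,-3.8,10.5,-42.2,0,-1],[0,0,-3.8,10.5,-42.2,0,-1],[0,0,-3.8,10.5,-42.2,0,-1],[0,0,-3.8,10.5,-42.2,0,-1],[0,0,-3.8,10.5,-42.2,0,-1],[0,0,-3.8,10.5,-42.2,0,-1],[0,0,-3.8,10.5,-42.2,0,-1],[0,0,-3.8,10.5,-42.2,0,-1],[0,0,-3.8,10.5,-42.2,0,-1],[0,0,-3.8,10.5,-42.2,0,-1]]';  python3 -m inch '[[-1.22,-3.81,0,0,0,0,-1],[-1.22,-3.81,0,0,0,0,-1],[0,0,0,0,0,0,-1],[0,0,0,0,0,0,-1]]'
python3 - <<'E'
from h import *
s=state(); R=Ro.from_euler('xyz',s['tcp_rot']).as_matrix(); print(s['joints'].round(2),-R[:,2],'end pred',s['eef_pos']+133*R[:,2])
for c in ['scene','top']:
    im=viewer.read_camera(c)
    if c=='scene': save(im,'s6.png',(110,0,360,200),3)
    P,u,v=pts(im)
    for z in range(165,300,20):
        q=P[(abs(P[:,2]-z)<7)&(abs(P[:,0]-610)<32)&(abs(P[:,1]+195)<28)]
        if len(q)>3:print(c,z,len(q),q.mean(0).round(1))
E
```

```text
t: 14.9
eef_pos: [599.8, -193.2, 311.8]
tcp_rot: [-3.133, 0.01, -0.32]
ft_force: [0.2, 0.4, 0.3]
opening: 0.133
t: 15.3
eef_pos: [599.6, -191.3, 312.5]
tcp_rot: [-3.133, -0.129, -0.317]
ft_force: [1.0, 0.1, -1.0]
opening: 0.135
[-0.42  0.37  1.5   0.02  1.15 -0.12] [-0.12472365  0.03143486  0.99169343] end pred [ 616.14327912 -195.45989105  180.65051692]
scene 185 14 [ 616.1 -192.2  188.3]
scene 205 22 [ 615.1 -191.9  205.4]
scene 225 22 [ 612.5 -191.1  224.9]
scene 245 22 [ 609.7 -190.1  245.2]
scene 265 20 [ 607.3 -189.9  265.3]
scene 285 36 [ 605.2 -187.5  284.8]
top 205 6 [ 613.2 -189.4  202.7]
top 225 8 [ 609.7 -188.   224.7]
top 245 7 [ 607.2 -188.   243.7]
```

View pics/s6.png

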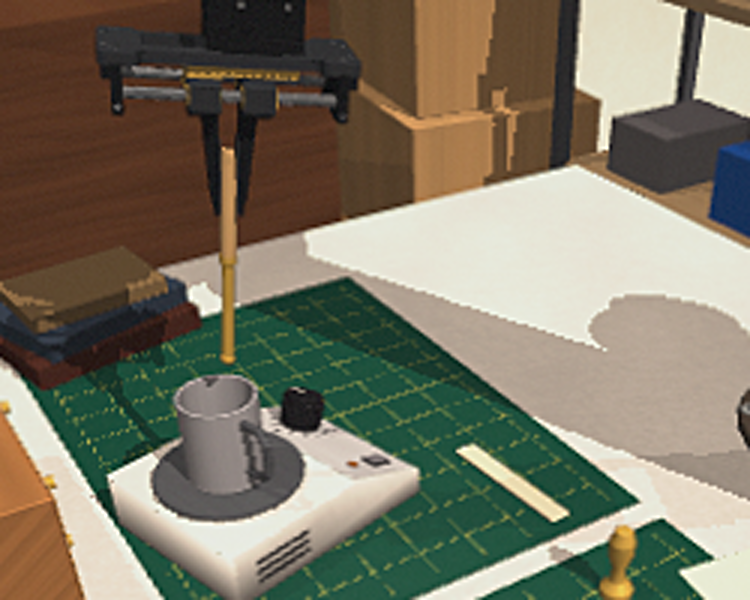

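```bash
python3 -m inch '[[0,0,0,1,-2,-15,-1],[0,0,0,0,0,-20,-1],[0,0,0,0,0,-20,-1],[0,0,0,0,0,-20,-1],[0,0,0,0,0,-12,-1],[0,0,0,0,0,0,-1],[0,0,0,0,0,0,-1]]'; python3 -m inch '[[0,0,0,0,0,-1.5,-1],[0,0,0,0,0,-1.5,-1],[0,0,0,0,0,0,-1],[0,0,0,0,0,0,-1]]'; python3 -m inch '[[0,0,0,0,0,-1.5,-1],[0,0,0,0,0,-1.5,-1],[0,0,0,0,0,0,-1],[0,0,0,0,0,0,-1]]'
python3 - <<'E'
from h import *
s=state(); R=Ro.from_euler('xyz',s['tcp_rot']).as_matrix(); print(s['ft_force'],'end pred',s['eef_pos']+133*R[:,2])
E
```

```text
t: 16.1
eef_pos: [601.2, -193.5, 226.4]
tcp_rot: [-3.133, -0.131, -0.317]
ft_force: [0.1, 0.3, 0.8]
opening: 0.131
t: 16.5
eef_pos: [600.8, -193.4, 223.2]
tcp_rot: [-3.133, -0.132, -0.317]
ft_force: [0.5, 0.4, -0.4]
opening: 0.133
t: 16.9
eef_pos: [600.8, -193.4, 219.8]
tcp_rot: [-3.133, -0.131, -0.317]
ft_force: [-0.2, -1.5, -0.3]
opening: 0.133
[-0.21628484 -1.48748184 -0.26412576] end pred [ 617.65823927 -197.70569945   87.99232172]
```

```bash
for i in 1 2 3; do python3 -m inch '[[0,0,0,0,0,-1.5,-1],[0,0,0,0,0,0,-1],[0,0,0,0,0,0,-1]]' | grep -E 'eef|force'; done
```

```text
eef_pos: [600.8, -193.4, 218.4]
ft_force: [1.1, -0.3, -0.1]
eef_pos: [600.8, -193.4, 216.9]
ft_force: [-0.2, 0.1, -1.4]
eef_pos: [601.0, -193.5, 216.4]
ft_force: [-1.4, 0.6, 7.9]
```

Ball end has touched the wax (8 N). Next: ease off 1 mm, open gently, then fully, and retract along the tool axis.

```bash
python3 -m inch '[[0,0,0,0,0,1,-1],[0,0,0,0,0,0,-1],[0,0,0,0,0,0,-0.65],[0,0,0,0,0,0,-0.6],[0,0,0,0,0,0,-0.5],[0,0,0,0,0,0,-0.4],[0,0,0,0,0,0,-0.2],[0,0,0,0,0,0,0.2],[0,0,0,0,0,0,0.6],[0,0,0,0,0,0,1]]'; python3 -m inch '[[0,0,0,0,0,0,1],[0,0,0,0,0,0,1],[0,0,0,0,0,0,1],[0,0,0,0,0,0,1]]'
python3 - <<'E'
from h import *
for c in ['scene','top']:
    im=viewer.read_camera(c)
    if c=='scene': save(im,'s7.png',(130,20,290,190),3.4)
    P,u,v=pts(im)
    for z in range(165,290,15):
        q=P[(abs(P[:,2]-z)<7)&(abs(P[:,0]-600)<32)&(abs(P[:,1]+195)<32)]
        if len(q)>3:print(c,z,len(q),q.mean(0).round(1))
E
```

```text
t: 18.8
eef_pos: [600.8, -193.4, 216.4]
tcp_rot: [-3.133, -0.131, -0.317]
ft_force: [-0.1, -0.5, -0.2]
opening: 0.581
t: 19.2
eef_pos: [600.8, -193.4, 216.4]
tcp_rot: [-3.133, -0.131, -0.317]
ft_force: [0.2, 0.4, -1.0]
opening: 0.92
scene 165 18 [ 600.8 -188.9  164.5]
scene 180 28 [ 598.2 -186.8  180.4]
scene 195 27 [ 595.2 -186.1  194.9]
scene 210 29 [ 591.6 -184.3  210.2]
scene 225 26 [ 588.2 -183.9  224.7]
scene 240 32 [ 584.9 -183.3  239.8]
scene 255 27 [ 581.7 -182.1  255.6]
```

View pics/s7.png

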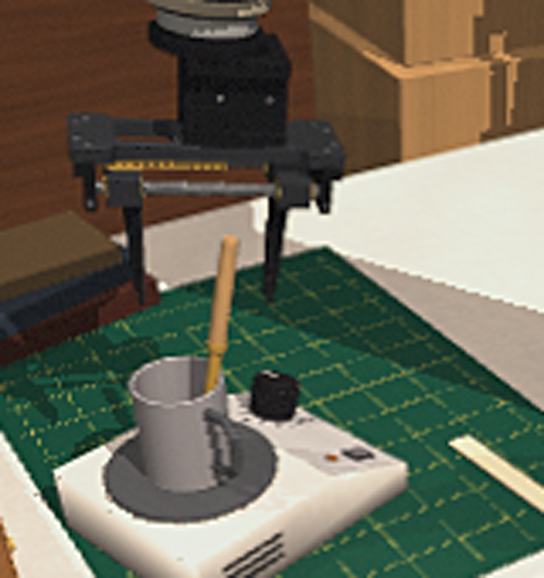

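The rod leans about 12° on the rim, clear between the open fingers, and the pot is upright. Retracting.

```bash
python3 -m inch '[[0,0,0,-3,1,20,1],[0,0,0,-4,1.2,30,1],[0,0,0,-4,1.2,30,1],[0,0,0,-4,1.2,30,1],[0,0,0,-20,1,30,1],[0,0,0,-45,0,10,1],[0,0,0,-45,0,0,1],[0,0,0,-45,0,0,1],[0,0,0,0,0,0,1],[0,0,0,0,0,0,1]]'
python3 - <<'E'
from h import *
from scipy.optimize import least_squares
p=np.load('hp.npy')
im=viewer.read_camera('top'); a=im['color'][110:260,270:420,::-1]; b=cv2.resize(a,None,fx=3.6,fy=3.6,interpolation=cv2.INTER_CUBIC)
i2=viewer.read_camera('scene'); c=cv2.resize(i2['color'][60:240,130:390,::-1],(780,540)); cv2.imwrite('pics/f.png',cv2.resize(np.hstack([b,c]),None,fx=.6,fy=.6,interpolation=cv2.INTER_AREA))
for n_,i in [('scene',i2),('top',im)]:
    P,u,v=pts(i); q=P[(abs(P[:,0]-630)<55)&(abs(P[:,1]+203)<40)&(P[:,2]>144)&(P[:,2]<157)]
    f=least_squares(lambda a:np.hypot(q[:,0]-a[0],q[:,1]-a[1])-34.5,[630,-203],loss='soft_l1'); print('rim',f.x,len(q))
for n in ['brush','pen','ink_bowl','wax_tin','seal','ink_bottle']:
    r=regions_of(n,'scene')
    if r: print(n,np.median(pts(i2,r[0]['pixels'])[0],0).round())
E
```

```text
t: 20.3
eef_pos: [430.5, -188.0, 367.2]
tcp_rot: [-3.133, -0.133, -0.318]
ft_force: [0.8, -0.1, 0.4]
opening: 1.002
rim [ 629.12579055 -201.57993659] 187
rim [ 628.74551554 -200.77340422] 123
brush [462. 336. 129.]
pen [480. 285. 111.]
ink_bowl [754.  74.  17.]
wax_tin [611.  98.  44.]
seal [390.  65.  35.]
ink_bottle [713. 235.  56.]
```

View pics/f.png

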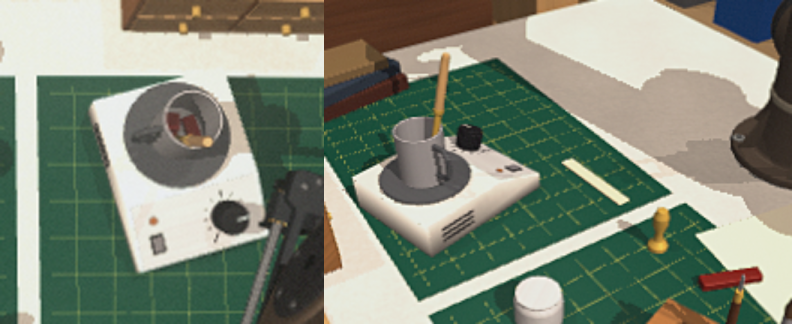

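The final view shows the rod standing in the upright pot and the arm clear. The pot has not moved, and the dial pointer is to the right.

```bash
python3 -c "
from cell import ticket
print(ticket.job_done())"
```

```text
the job is handed in; nothing more can be done
None
```

The job is handed in, at about 20.5 s on the robot's clock. The dial is on step 8, and the stirring rod stands brass end down in the wax pot.

- **Dial:** it started at step 2, so I turned it 180° clockwise in one grip. After I let go, the pointer lined up with the step 8 tick in a close wrist-camera picture.
- **Rod:** I lifted it straight out of the block and lowered it until it touched the wax at about 8 N, then released it. It leans about 12° on the pot's rim.
- **Pot:** it is upright. Its rim centre measured the same before and after to within 1 mm, about 2 mm from the plate's centre.
- **Other things:** the brush and pen are still in the block. The bowl, tin and bottle measured as at the start, and the seal to within 2 mm sideways, which is about the measuring error. The bone folder and wax bar I checked only by eye, and they looked undisturbed.

No check failed. Early on, one plane fit of the hot plate's panel gave a yaw of 33°, against 15.5° from the corner fit. I dropped the plane fit, and the wrist camera's depth readings then agreed with the corner fit.

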